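Clamp the tenoned blank with the ratchet knob

TASK

Stand the dark wooden blank with the rectangular tenon in the ratchet clamp, tenon up and long side along the jaws, slide it gently home against the low end stop and let go of it. Then tighten the wing knob clockwise until its ratchet slips, let it click two or three times and no more, and leave the blank clamped. Do not ram the blank into the clamp and leave the other blank and the jar where they are.

Things in the scene. Friction and masses are not known exactly. Their poses are not given: they have to be found in the camera images.
- blank_mid (a point): Dark wooden blank to be clamped: a block 50 (x) x 34 (y) x 36 (z) mm with a rectangular tenon 30 (x) x 20 (y) x 32 mm tall centred on top, 68 mm tall in all, about 110 g. It stands on the bench tenon up. The point is its centre half-way up (34 mm above its underside); x its long side, z up. Hold it by the tenon. It may go in either way round.
- blank_tenon (a point): Centre line of the blank's tenon, 58 mm above the blank's underside, 22 mm above the shoulder of the block, 10 mm below the tenon's top; the place to hold it, 30 mm across along its x, 20 mm along its y.
- nest (a point): Nest floor: top of the clamp's 18 mm base plate. Clamp axes: x along the jaw faces towards the end stop, y from jaw to fence, z up. The end stop is a steel lip 15 mm high (above the floor), 8 mm thick, its face at x = +25 mm, so a blank that is home has its middle at x = 0. The -x end is open. Jaw and fence span x -20 to +20 mm and reach 32 mm above the floor.
- jaw_face (a point): Middle of the moving steel jaw's face, which looks to the clamp's +y, 20 mm above the floor. It starts fully open, 30 mm to -y of the nest point, and moves 10 mm to +y per radian that the collar turns clockwise, pushing the blank across the floor to the fence. At the ratchet's set torque it presses with about 10 to 25 N; it stays where it is when the knob is let go.
- jaw: The moving steel jaw; origin 7.5 mm behind (clamp -y of) the middle of its face, at the level of the nest floor.
- clamp: The whole ratchet clamp, fixed to the bench; origin at the bench surface directly below the nest point, same axes. Its grey gear housing (70 x 78 mm, top 55 mm above the bench) carries the knob, 85 mm to the clamp's -y of the nest point. The fence facing the jaw is locked at a different, unmeasured place each time, 42 to 58 mm from the open jaw: the 34 mm blank has 8 to 24 mm of play.
- knob_grip (a point): Place to hold the black wing knob: on its vertical axis, 94 mm above the bench. The wing is a bar 46 mm long (point x), 12 mm thick (y), from 72 to 107 mm above the bench, on a 42 mm disc. At the start it lies along the clamp's x. Turned clockwise from above it drives collar and jaw against 0.1 to 0.22 N m of friction, through a springy wind-up of up to 0.07 rad. It stays where it is left; turned back it loosens the jaw.
- knob_mark (a point): Small steel nib on the rim of the knob's disc, 22 mm from the axis, in line with one end of the wing (its x). Once the blank is clamped the ratchet slips, between 0.24 and 0.42 N m, clicking 16 times a turn (every 0.39 rad): the torque rises and falls with each click, first rising to its peak at about 0.1 rad of slip.
- collar_mark (a point): Small dark rib on the aluminium collar (54 mm diameter) under the knob, as a point 22 mm from the knob's axis. It turns with the jaw drive. At the start the two marks are in line; they part only as the ratchet slips: one click parts them 0.39 rad, two 0.79, three 1.18.
- blank: The same blank, given by the point at the centre of its underside.
- spigot_blank: Bystander: a like block 50 x 34 x 36 mm of the same wood but with a round spigot (22 mm diameter, 30 mm tall); stands near the tenoned blank. Origin under its centre.
- jar: Bystander: white-lidded jar, 68 mm across, 85 mm tall, standing beyond the clamp and blank. Origin under its centre.
Things that resemble listed ones, but are neither listed nor needed, are in the scene too. What is shaped like the clamp but red is not meant. What is shaped like the blank but pink is not meant.

How it is judged:
By the outcome, as a careful person would: the job done as asked, in the order asked, and still so for the second after the job is handed in, with the robot touching nothing.
It also fails if it takes over 72 s, if anything falls off the work surface, if the arm or the gripper's body presses on something with over 40 N, if the wrist force passes 120 N, or if a joint passes its speed limit or range.

ROBOT

A 6-joint arm with a two-finger parallel gripper is mounted at the origin on the work surface. World frame = base frame: x ahead of the robot, y to its left, z up, the work surface at z = 0. Lengths are in m, angles in rad, forces in N, time in s.
With the tool pointing down it reaches from about 0.375 to 0.925 m from the base axis. Payload 5.7 kg.
Tool frame: the origin (TCP) lies at the very end of the fingers, on their centre line; the grasp point (between the pads) lies 19 mm behind it; z points along the fingers, y is the line along which they close (so a half turn about z gives the same grasp; the last joint's range is limited). The gripper opens to 85 mm and grips with 20 to 120 N. Pads are 22 mm wide; open, the fingers measure 114 mm over their backs; the gripper's body (76 mm by 85 mm) begins 54 mm behind the grasp point. The pads swing forward as they close: fully open they stand 13 mm farther back than shut.
Start: joints at [1.043, 0.359, 1.51, -0, 1.272, -0.115], TCP at [0.241, 0.55, 0.231] pointing down, gripper open.
Joint ranges: [-2.97, 2.97], [-1.01, 2.36], [0.21, 2.38], [-0.96, 4.11], [0.2, 2.71], [-2.98, 2.98]. Speed limits (rad/s): [2.39, 2.39, 3.14, 3.14, 3.14, 3.14].

INTERFACE

Orientations are given as a unit quaternion [x, y, z, w].
In Python, from cell import * gives the robot as it stands.
- The arm moves only by the tool arm_command, never from a script. Its argument "series" is a list of rows, each an object with "hand": the gripper's target within -1 to 1 (shut at 1, half-way at 0, fully open at -1); "dp": the shift along the tool's x, y, z in units of 50 mm (1.0 is 50 mm), a list of three; "dr": the turn, a rotation vector about the tool's x, y, z in units of 0.15 rad (1.0 is 0.15 rad), a list of three. A call has 1 to 10 rows; each row shifts and turns the commanded pose from where the row before left it, along the tool's axes as they then stand; what a row does not reach is not made up. A row lasts 1/10 s, in which the tool goes at most 50 mm and 8.59 degrees, less where a joint would pass 70% of its speed; a pose out of reach is approached as far as the arm can. A call with a number of a shift or a turn outside -1 to 1 is refused whole. A call with a gripper value outside its range is refused whole. The fingers move at their own pace and stop on an object; the grip force is fixed at half the most. Time passes only in rows, so rows that do not move let the fingers close. It gives the time, the measured TCP pose, the force, the opening and the grip force at its end, in the units of the state.
- state(): the state, without advancing time (a new reading comes with each control period).
- camera(name): name is "scene" or "top" or "wrist"; returns the picture (400x640x3 uint8, red, green, blue); there is no depth.
- calibration(name): a dict with "camera_matrix" (3x3 intrinsics, pixels), "k1" (the pictures are not rectified: a ray, as slopes to the right and down, at radius r is drawn at 1 + k1 r^2 times it, then the intrinsics apply), "world_to_cam" (4x4, takes a point from world to camera coordinates). Camera axes: x right, y down, z forward; pixel columns grow to the right and rows downward; lengths in m; the calibration is good to about 2 mm. A picture is of the moment at which its call begins: read the wrist's pose just before it. calibration takes no time and is no camera call; for the wrist camera it gives the pose at the moment of the call.
- close_job(): hands the job in; it is judged then, once.
The state is a dict: "t": time; "qpos": joint angles; "qvel": joint speeds; "joint_torque": joint torques, N m; "ee_pos": TCP position; "eef_rot": TCP orientation; "wrist_force": force on the tool from outside, world axes, zero at the start; "wrist_torque": the same for the moment, N m; "opening": finger opening in m; "grasp_force": force on a finger pad.
Only numpy, scipy, OpenCV 4.12 (cv2) and the standard library are available. Lean on these libraries where they do the work, as an engineer would, in place of code of your own. Each camera call takes 0.05 s, during which the arm holds its last target. There are 200 camera calls.

## Working session

There is one attempt and no reset: what is moved stays moved. The work goes in short steps, Python scripts to look and compute and a tool call to move; the robot and the scene stay as the last step left them, time stands still between calls to the robot, and variables do not carry over. Pictures are saved under pics/ and viewed, at most 10 in all, crops included, and the job is handed in when it is done.

Besides the shell and the picture viewer there is one more tool, called after ">>>" as a command line: name --argument value ..., lists and objects as JSON in quotes. arm_command: Moves the arm, as the interface text tells. Its arguments: {"type":"object","properties":{"series":{"type":"array"}},"required":["series"]}

```bash
mkdir -p pics; python3 - <<'E'
from cell import *
import cv2,numpy as np
for n in ("scene","top"):
    c=camera(n); cv2.imwrite(f"pics/{n}0.png",c[:,:,::-1]); k=calibration(n); print(n,k)
s=state();print(s['t'],s['ee_pos'],s['eef_rot'],s['opening'],s['wrist_force'])
E
```

```text
scene {'camera_matrix': array([[471.50652931,   0.        , 321.54101348],
       [  0.        , 471.50652931, 200.2716116 ],
       [  0.        ,   0.        ,   1.        ]]), 'k1': -0.01881462610299576, 'world_to_cam': array([[ 0.49993467,  0.86588874,  0.01737836, -0.1943279 ],
       [ 0.67922685, -0.37955525, -0.62816296, -0.38697108],
       [-0.53732319,  0.32584429, -0.77788771,  1.60595761],
       [ 0.        ,  0.        ,  0.        ,  1.        ]])}
top {'camera_matrix': array([[434.80345211,   0.        , 312.93705578],
       [  0.        , 434.80345211, 197.57075774],
       [  0.        ,   0.        ,   1.        ]]), 'k1': -0.11671467542275824, 'world_to_cam': array([[ 0.01402221, -0.99988527, -0.00572854, -0.13002008],
       [-0.99168011, -0.01317352, -0.12805085,  0.59202012],
       [ 0.12796069,  0.00747643, -0.99175106,  1.16472371],
       [ 0.        ,  0.        ,  0.        ,  1.        ]])}
0.1 [0.24038366 0.5490781  0.23054589] [ 2.04917671e-01  9.78778860e-01 -7.89881486e-04 -2.59130041e-04] 0.0849724122702667 [ 0.11472866  0.44398536 -0.36932925]
```

View pics/scene0.png

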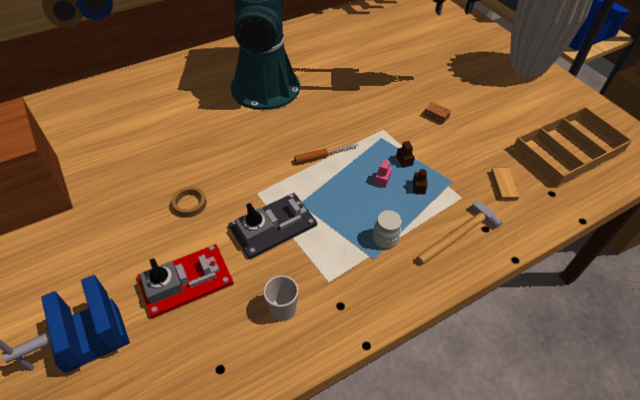

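View pics/top0.png

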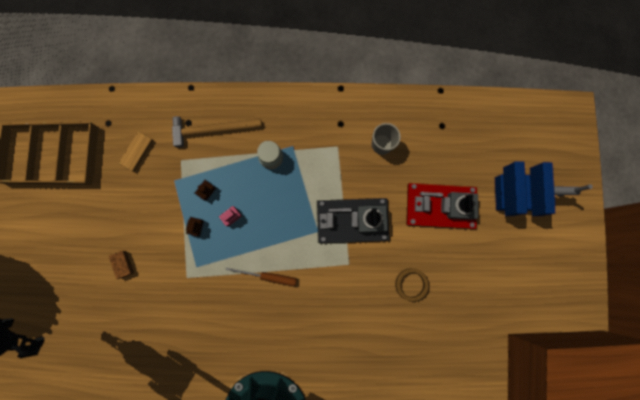

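The scene view shows dark blanks at (405,153) and (420,182), a pink one at (384,173), the grey clamp at (272,224) and a red one at (186,280). In the top view the dark blanks are at (197,227) and (207,190), pink at (231,216), the grey clamp at (353,220) and the red clamp at (443,206). I'll check which dark one has the tenon with a close crop.

```bash
cat > h.py <<'E'
import numpy as np, cv2
from cell import *
def project(n,P,k=None):
    k=k or calibration(n); P=np.atleast_2d(P); T=k['world_to_cam']; c=P@T[:3,:3].T+T[:3,3]
    s=c[:,:2]/c[:,2:]; s=s*(1+k['k1']*(s**2).sum(1,keepdims=True)); K=k['camera_matrix']
    return s*K[0,0]+K[:2,2]
def ray(n,uv,z,k=None):
    k=k or calibration(n); K=k['camera_matrix']; T=k['world_to_cam']
    uv=np.array([[uv]],float); s=cv2.undistortPoints(uv,K,np.array([k['k1'],0,0,0.]))[0,0]
    R=T[:3,:3]; o=-R.T@T[:3,3]; d=R.T@np.array([s[0],s[1],1]); return o+d*(z-o[2])/d[2]
E
python3 - <<'E'
from h import *
a=cv2.imread('pics/scene0.png');b=cv2.imread('pics/top0.png')
def crop(im,x,y,w,h,W,H): return cv2.resize(im[y:y+h,x:x+w],(W,H),interpolation=cv2.INTER_CUBIC)
m=np.hstack([np.vstack([crop(a,365,135,80,60,400,300),crop(b,170,165,80,60,400,300)]),np.vstack([crop(a,220,180,100,75,400,300),crop(b,313,190,80,60,400,300)])])
cv2.imwrite('pics/m.png',np.clip(m.astype(float)*1.7,0,255).astype(np.uint8))
for uv in ((197,227),(207,190)): print(ray('top',uv,.03),project('scene',ray('top',uv,.03)))
print(ray('top',(372,217),.1),ray('top',(353,220),0.02))
E
```

```text
[0.50770926 0.20021116 0.03      ] [[401.50721461 153.34310819]]
[0.61224742 0.17645627 0.03      ] [[416.78692841 179.81306432]]
[ 0.53662061 -0.27725803  0.1       ] [ 0.53441617 -0.2344436   0.02      ]
```

View pics/m.png

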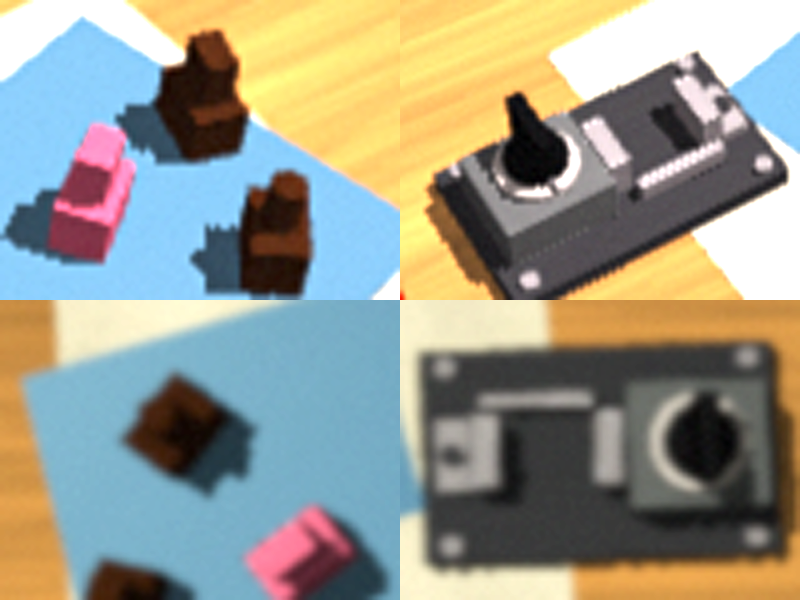

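The tenoned blank is the one at scene (405,153) / top (197,227), about (0.508, 0.200). The spigot one at (420,182) / (207,190), the pink one and the red clamp are not wanted. On the grey clamp the end stop lies toward world +x and the fence toward +y.

>>> arm_command --series '[{"hand":-1,"dp":[-0.77,-0.42,0],"dr":[0,0,0]},{"hand":-1,"dp":[-0.77,-0.42,0],"dr":[0,0,0]},{"hand":-1,"dp":[-0.77,-0.42,0],"dr":[0,0,0]},{"hand":-1,"dp":[-0.77,-0.42,0],"dr":[0,0,0]},{"hand":-1,"dp":[-0.77,-0.42,0],"dr":[0,0,0]},{"hand":-1,"dp":[-0.77,-0.42,0],"dr":[0,0,0]},{"hand":-1,"dp":[-0.77,-0.42,0],"dr":[0,0,0]},{"hand":-1,"dp":[-0.77,-0.42,0],"dr":[0,0,0]},{"hand":-1,"dp":[-0.77,-0.42,0],"dr":[0,0,0]},{"hand":-1,"dp":[-0.77,-0.42,0],"dr":[0,0,0]}]'

```text
t: 1.1
ee_pos: [0.5097, 0.2011, 0.231]
eef_rot: [0.205, 0.979, -0.0, -0.0]
wrist_force: [-0.0, 0.3, 0.4]
opening: 0.0853
grasp_force: 0.0
```

```bash
python3 - <<'E'
from h import *
k=calibration('wrist');s=state();im=camera('wrist')[:,:,::-1];cv2.imwrite('pics/w1.png',im)
print(s['t'],s['ee_pos'],s['eef_rot'],s['qpos']);T=k['world_to_cam'];print(k, -T[:3,:3].T@T[:3,3])
print(project('wrist',[.508,.2,.068],k))
E
```

```text
1.1 [0.50968942 0.20109295 0.23099894] [ 2.04997083e-01  9.78762531e-01 -1.32348979e-04 -2.95413339e-04] [ 2.49694335e-01  2.84831877e-01  1.62301118e+00  2.39690480e-05
  1.23439661e+00 -9.08188436e-01]
{'camera_matrix': array([[309.00257243,   0.        , 324.75284068],
       [  0.        , 309.00257243, 198.82419071],
       [  0.        ,   0.        ,   1.        ]]), 'k1': -0.02541464721740034, 'world_to_cam': array([[ 4.02074927e-01,  9.15606658e-01, -4.47764390e-04,
        -3.89426213e-01],
       [ 8.73041606e-01, -3.83235657e-01,  3.01544002e-01,
        -4.07194891e-01],
       [ 2.75924097e-01, -1.21634200e-01, -9.53452156e-01,
         2.62464040e-01],
       [ 0.00000000e+00,  0.00000000e+00,  0.00000000e+00,
         1.00000000e+00]])} [0.43965644 0.23243424 0.37285971]
[[322.7014588 179.2770601]]
```

View pics/w1.png

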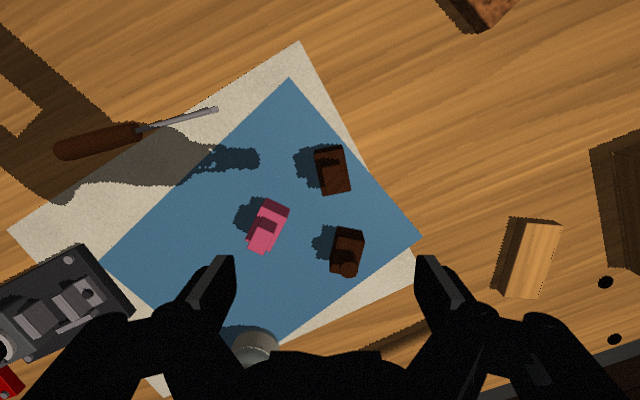

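The wrist view shows the tenoned blank at (332,168), the spigot blank at (346,250) and the pink one at (267,227). I'll segment the blank in a crop.

```bash
python3 - <<'E'
from h import *
im=cv2.imread('pics/w1.png'); c=im[130:210,290:380]
c=np.clip(cv2.resize(c,None,fx=6,fy=6,interpolation=cv2.INTER_CUBIC)*2.5,0,255).astype(np.uint8)
cv2.imwrite('pics/w1c.png',c)
E
```

```text
(no output)
```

View pics/w1c.png

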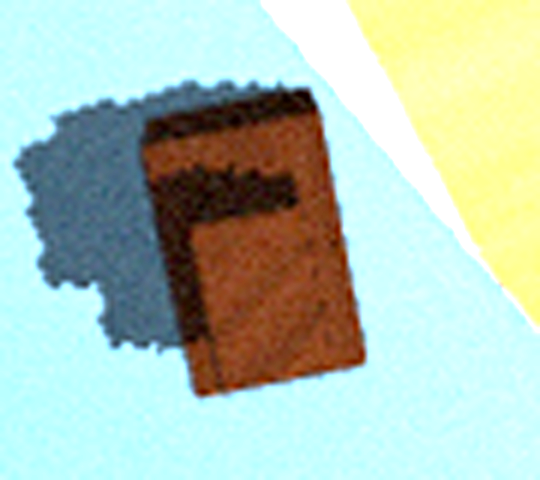

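```bash
python3 - <<'E'
from h import *
k=calibration('wrist')
P=[ray('wrist',(290+(x+.5)/6-.5,130+(y+.5)/6-.5),.036,k)[:2] for x,y in ((147,148),(320,115),(365,362),(200,397))]
P=np.array(P);print(P,P.mean(0)); 
for i in range(4):
    d=P[(i+1)%4]-P[i];print(np.hypot(*d),np.degrees(np.arctan2(d[1],d[0])))
c=P.mean(0);s=state();R=np.array([[-.916,.401],[.401,.916]]);print('tool delta',R.T@(c-s['ee_pos'][:2]))
print(project('wrist',[[*c,.068]],k))
E
```

```text
[[0.49128688 0.19366506]
 [0.49847435 0.22486721]
 [0.54491142 0.21456119]
 [0.53866502 0.18321362]] [0.51833442 0.20407677]
0.03201927218597839 77.02808934313423
0.04756695888644694 -12.513139699299867
0.031963843648379904 -101.26929951523331
0.04851722801508564 167.56000030067182
tool delta [-0.00032985  0.00880035]
[[333.32084814 179.71806681]]
```

>>> arm_command --series '[{"hand":-0.2,"dp":[0,0.18,0],"dr":[0,0,-0.66]},{"hand":-0.2,"dp":[0,0,0],"dr":[0,0,-0.65]},{"hand":-0.2,"dp":[0,0,0.7],"dr":[0,0,0]},{"hand":-0.2,"dp":[0,0,0.7],"dr":[0,0,0]},{"hand":-0.2,"dp":[0,0,0.7],"dr":[0,0,0]},{"hand":-0.2,"dp":[0,0,0.5],"dr":[0,0,0]}]'

```text
t: 1.75
ee_pos: [0.5112, 0.2108, 0.0989]
eef_rot: [0.108, 0.994, -0.001, -0.001]
wrist_force: [-0.1, 0.1, -0.9]
opening: 0.0515
grasp_force: 0.0
```

```bash
python3 - <<'E'
from h import *
k=calibration('wrist');s=state();im=camera('wrist')[:,:,::-1];cv2.imwrite('pics/w2.png',np.clip(im*1.6,0,255).astype(np.uint8))
print(s['t'],s['ee_pos'],s['eef_rot'],s['opening'])
print(project('wrist',[[.5183,.2041,.068],[.5183,.2041,.036]],k))
E
```

```text
1.75 [0.51117847 0.21077686 0.09894101] [ 1.07950468e-01  9.94155241e-01 -5.46577906e-04 -1.32491729e-03] 0.05152284806121996
[[316.15227001 245.89912198]
 [317.40537222 226.00205831]]
```

View pics/w2.png

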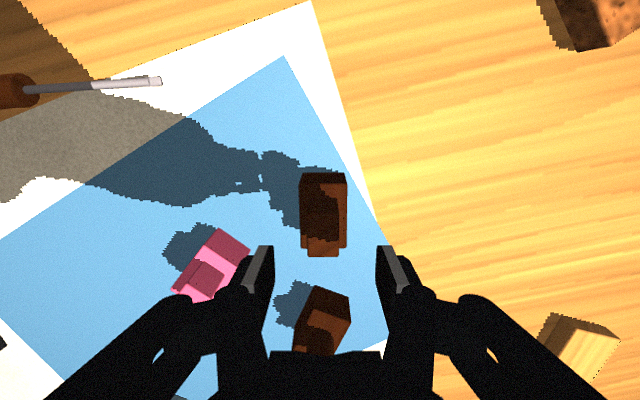

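The blank is just ahead of the fingers: tenon front edge at row 256, columns 308–338, and shoulder from (300,182) to (347,248). The earlier estimate used a calibration taken after the arm had settled, so I'll recompute with this one.

```bash
python3 - <<'E'
from h import *
s=state();k=calibration('wrist');im=camera('wrist');cv2.imwrite('pics/w3.png',im[:,:,::-1])
p=s['ee_pos'];print(p)
R,G,B=[im[:,:,i].astype(int) for i in range(3)]
m=((R>1.25*B+3)&(R<130)).astype(np.uint8); m[:,:285]=0;m[:,360:]=0;m[:165]=0;m[272:]=0
for r in range(172,272,6):
    x=np.flatnonzero(m[r]); print(r,x.min() if len(x) else 0,x.max() if len(x) else 0,end=' | ')
q=s['eef_rot'];from scipy.spatial.transform import Rotation as Ro
Rm=Ro.from_quat(q).as_matrix()
for uv,z in (((300,182),.036),((347,182),.036),((301,248),.036),((347,248),.036),((308,256),.068),((338,256),.068)):
    w=ray('wrist',uv,z,k); print(uv,w, 'tool',(Rm.T@(w-p))[:2])
E
```

```text
[0.50899091 0.21011525 0.09572359]
172 0 0 | 178 304 345 | 184 302 347 | 190 301 348 | 196 301 348 | 202 301 348 | 208 301 348 | 214 301 348 | 220 302 348 | 226 302 348 | 232 302 348 | 238 303 347 | 244 303 347 | 250 303 347 | 256 309 340 | 262 0 0 | 268 0 0 | (300, 182) [0.48092732 0.19936972 0.036     ] tool [ 0.02466592 -0.01628987]
(347, 182) [0.4877194  0.23027794 0.036     ] tool [0.02466996 0.01535559]
(301, 248) [0.52863122 0.1883798  0.036     ] tool [-0.02428378 -0.01678019]
(347, 248) [0.53571171 0.22075531 0.036     ] tool [-0.02424632  0.01636027]
(308, 256) [0.52000847 0.19745003 0.068     ] tool [-0.01368178 -0.0098968 ]
(338, 256) [0.52392572 0.21537576 0.068     ] tool [-0.01365802  0.0084518 ]
```

The tool is centred on and aligned with the tenon to within about 1 mm. Descending and gripping.

>>> arm_command --series '[{"hand":-0.2,"dp":[0,0,0.4],"dr":[0,0,0]},{"hand":-0.2,"dp":[0,0,0.4],"dr":[0,0,0]},{"hand":-0.2,"dp":[0,0,0.27],"dr":[0,0,0]},{"hand":-0.2,"dp":[0,0,0],"dr":[0,0,0]},{"hand":1,"dp":[0,0,0],"dr":[0,0,0]},{"hand":1,"dp":[0,0,0],"dr":[0,0,0]},{"hand":1,"dp":[0,0,0],"dr":[0,0,0]},{"hand":1,"dp":[0,0,0],"dr":[0,0,0]},{"hand":1,"dp":[0,0,0],"dr":[0,0,0]}]'

```text
t: 2.75
ee_pos: [0.5137, 0.2112, 0.0489]
eef_rot: [0.108, 0.994, 0.0, 0.001]
wrist_force: [-1.0, -0.5, 6.3]
opening: 0.0186
grasp_force: 61.3
```

```bash
python3 - <<'E'
from h import *
for i in range(3):
    s=state();print(s['t'],s['ee_pos'],s['eef_rot'],s['wrist_force'],s['opening']); camera('wrist')
E
```

```text
2.75 [0.51368153 0.2112216  0.04889529] [1.07959092e-01 9.94154764e-01 3.51256866e-04 1.00826178e-03] [-0.95409901 -0.52902617  6.2946274 ] 0.018604585366956184
2.8 [0.51364052 0.21122638 0.04888049] [1.07948279e-01 9.94155977e-01 3.43753917e-04 9.72182852e-04] [-1.10687448 -0.70647145  6.44698412] 0.018621867707364015
2.85 [0.51365098 0.21121491 0.04887194] [1.07945183e-01 9.94156312e-01 3.29066393e-04 9.77666530e-04] [-0.20896283 -0.33767931  6.43997004] 0.018677942507931176
```

>>> arm_command --series '[{"hand":1,"dp":[0,0,-0.3],"dr":[0,0,0]},{"hand":1,"dp":[0,0,-0.7],"dr":[0,0,0]},{"hand":1,"dp":[0,0,-0.8],"dr":[0,0,0]},{"hand":1,"dp":[0,0,-0.8],"dr":[0,0,-0.72]},{"hand":1,"dp":[0,0,-0.4],"dr":[0,0,-0.72]},{"hand":1,"dp":[-0.3,-0.6,0],"dr":[0,0,0]},{"hand":1,"dp":[-0.3,-0.8,0],"dr":[0,0,0]},{"hand":1,"dp":[-0.3,-0.8,0],"dr":[0,0,0]},{"hand":1,"dp":[-0.3,-0.8,0],"dr":[0,0,0]},{"hand":1,"dp":[-0.3,-0.8,0],"dr":[0,0,0]}]'

```text
t: 3.9
ee_pos: [0.5876, 0.0194, 0.1978]
eef_rot: [0.0, 1.0, 0.0, -0.0]
wrist_force: [-0.4, 0.3, -1.7]
opening: 0.0185
grasp_force: 60.2
```

>>> arm_command --series '[{"hand":1,"dp":[-0.2,-0.8,0],"dr":[0,0,0]},{"hand":1,"dp":[0,-0.8,0],"dr":[0,0,0]},{"hand":1,"dp":[0,-0.8,0],"dr":[0,0,0]},{"hand":1,"dp":[0,-0.8,0],"dr":[0,0,0]},{"hand":1,"dp":[0,-0.8,0],"dr":[0,0,0]},{"hand":1,"dp":[0,-0.6,0],"dr":[0,0,0]},{"hand":1,"dp":[0,0,0],"dr":[0,0,0]},{"hand":1,"dp":[0,0,0],"dr":[0,0,0]}]'

```text
t: 4.7
ee_pos: [0.5971, -0.2093, 0.1975]
eef_rot: [0.001, 1.0, 0.0, -0.0]
wrist_force: [-1.0, 0.8, -1.0]
opening: 0.0187
grasp_force: 60.3
```

```bash
python3 - <<'E'
from h import *
k=calibration('wrist');s=state();im=camera('wrist')[:,:,::-1];cv2.imwrite('pics/w4.png',np.clip(im*1.5,0,255).astype(np.uint8))
np.save('k4.npy',k,allow_pickle=True)
print(s['t'],s['ee_pos'],s['eef_rot'],s['opening'],s['wrist_force'])
E
```

```text
4.7 [ 0.59706383 -0.20931577  0.19747386] [ 1.00741440e-03  9.99999331e-01  3.96788229e-04 -4.07057509e-04] 0.01865560107881814 [-1.0020141   0.8397869  -1.02718567]
```

View pics/w4.png

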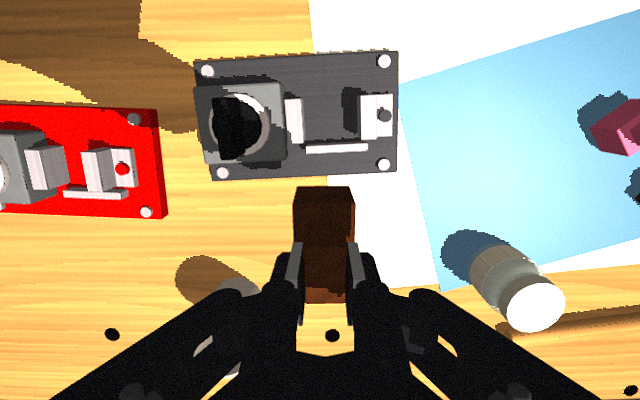

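The wrist view over the grey clamp shows the knob at (237,125), the jaw at (294,120), the stop lip at (337,147), the fence at (369,114) and plate screws at (207,71), (384,61), (222,172) and (383,164). I'll measure these numerically.

```bash
python3 - <<'E'
from h import *
k=np.load('k4.npy',allow_pickle=True).item(); im=cv2.imread('pics/w4.png')
g=im.min(2); sub=np.zeros_like(g); sub[45:185,190:400]=g[45:185,190:400]
for th in (170,225):
    n,l,st,ce=cv2.connectedComponentsWithStats((sub>th).astype(np.uint8))
    for i in range(1,n):
        if 15<st[i,4]<3000:
            r=cv2.minAreaRect(np.argwhere(l==i)[:,::-1].astype(np.float32)); print(th,st[i],ce[i].round(1),np.round(r[0],1),np.round(r[1],1),round(r[2],1))
def dark_edges(row): print(row,''.join(f'{v:4d}' for v in g[row,280:396:2]))
for r in (104,120,132): dark_edges(r)
for n,uv,z in (('knob top',(237,127),.107),('s1',(207,71),.02),('s2',(384,61),.02),('s3',(222,172.5),.02),('s4',(384,164),.02)): print(n,ray('wrist',uv,z,k))
print('col',[(y,int(g[y,337])) for y in range(134,160)])
E
```

```text
170 [ 313   45   87  140 1575] [365.8 127.6] [356.  114.5] [139.  86.] 90.0
170 [378  54  13  14 134] [384.1  60.9] [384.1  60.8] [11.6 13. ] 26.6
170 [201  65  13  11 114] [206.9  70.2] [207.  70.] [10. 12.] 90.0
170 [234  94  30  20 220] [250.4 102. ] [249.6 101. ] [33.4  9.3] 36.4
170 [ 361   94   32   46 1217] [375.2 116.2] [376.5 116.5] [45. 31.] 90.0
170 [285  99  19  45 655] [294.1 119.6] [293.9 121. ] [44.4 16.4] 86.1
170 [269 105   9   4  17] [272.1 106.7] [273.  106.5] [3. 8.] 90.0
170 [306 143  62  11 484] [336.5 148.2] [336.5 148.2] [ 8.  61.4] 87.1
170 [378 159  12  12 111] [383.6 164.3] [383.5 164.5] [11. 11.] 90.0
170 [217 167  12  12  98] [222.2 172.4] [222.3 172.3] [10.6  9.9] 45.0
225 [313  45  87  39 477] [355.2  48.6] [356.  64.] [38. 86.] 90.0
225 [379  55  12  13 123] [384.2  60.9] [384.5  61. ] [12. 11.] 90.0
225 [202  66  11  10  90] [207.   70.4] [207.   70.5] [ 9. 10.] 90.0
225 [235  94  29  19 193] [250.4 101.8] [249.7 101. ] [32.1  8.2] 35.8
225 [ 361   94   32   45 1119] [374.7 116.1] [376.5 116. ] [44. 31.] 90.0
225 [285  99  18  44 594] [294.2 119.8] [2
[... 829 characters left out ...]
 132  91  93 102  97  99 100  97  94  94  97  84  96  84  99  94  97  97  93  97  96  94  97  81  85  30  28  67  64 255 255 255 255 255 255 255 244 255 255 255 255 255 255 255 154  99
knob top [ 0.53823927 -0.27349393  0.107     ]
s1 [ 0.49166867 -0.32230645  0.02      ]
s2 [ 0.48354809 -0.15202987  0.02      ]
s3 [ 0.59186379 -0.317673    0.02      ]
s4 [ 0.58334455 -0.14682456  0.02      ]
col [(134, 94), (135, 96), (136, 93), (137, 90), (138, 102), (139, 66), (140, 34), (141, 30), (142, 55), (143, 67), (144, 147), (145, 255), (146, 255), (147, 255), (148, 255), (149, 255), (150, 255), (151, 255), (152, 172), (153, 91), (154, 96), (155, 106), (156, 96), (157, 100), (158, 102), (159, 100)]
```

```bash
cat >> h.py <<'E'
YAW=np.radians(2.75)
CX=np.array([np.cos(YAW),np.sin(YAW)]);CY=np.array([-np.sin(YAW),np.cos(YAW)])
E
python3 - <<'E'
from h import *
k=np.load('k4.npy',allow_pickle=True).item()
r=lambda u,v,z:ray('wrist',(u,v),z,k)[:2]
L=r(337,144.1,.033);J=[r(301.9,104,.05),r(302.8,120,.05),r(303.5,132,.05)];F=[r(360.5,104,.05),r(361,120,.05),r(361,132,.05)]
Jb=[r(285,104,.05),r(286,120,.05)]
for n,p in (('lip',L),*[('jaw',p) for p in J],*[('jawback',p) for p in Jb],*[('fence',p) for p in F],('knob',r(237,127,.107)),('cen',np.array([.5376,-.2347])),('jawtop mid',r(293.9,121,.05)),('lipc',r(336.5,148.2,.033))): print(n,p,'clampdir',p@CX,p@CY)
E
```

```text
lip [ 0.56080136 -0.19678577] clampdir 0.5507141238777673 -0.22346535080747293
jaw [ 0.52265806 -0.22925754] clampdir 0.5110568168775522 -0.2540696792560172
jaw [ 0.5366418  -0.22877588] clampdir 0.5250475529191035 -0.25425948782669605
jaw [ 0.54739244 -0.22838405] clampdir 0.535804618443033 -0.2543839043985285
jawback [ 0.52259027 -0.24442847] clampdir 0.5102612244350527 -0.2692198898805801
jawback [ 0.53657726 -0.24407474] clampdir 0.5242490782454163 -0.26953762952144183
fence [ 0.52279603 -0.17667068] clampdir 0.5137176404224683 -0.20155000009223037
fence [ 0.53678365 -0.17579182] clampdir 0.5277313213774985 -0.20134325196260436
fence [ 0.54753705 -0.17545835] clampdir 0.5384883402775298 -0.2015260922730044
knob [ 0.53823927 -0.27349393] clampdir 0.5244977009068914 -0.29900268675493363
cen [ 0.5376 -0.2347] clampdir 0.5257204258103501 -0.2602227582010924
jawtop mid [ 0.53749589 -0.23690746] clampdir 0.5255105277120524 -0.2624226774302521
lipc [ 0.56483408 -0.19724545] clampdir 0.5547201419610107 -0.22411798569829278
```

```bash
python3 - <<'E'
from h import *
k=np.load('k4.npy',allow_pickle=True).item(); im=cv2.imread('pics/w4.png')
print([(y,int(im[y,325,2])) for y in range(180,300,3)])
for r in (190,200,210): print(r,im[r,286:362,2].tolist())
for z in (.1486,.1846):
    for uv in ((293.5,186.5),(354,186.5)): print(z,ray('wrist',uv,z,k))
print(np.array([.5257,-.2279])@np.array([CX,CY]))
E
```

```text
[(180, 255), (183, 255), (186, 91), (189, 36), (192, 40), (195, 34), (198, 33), (201, 27), (204, 42), (207, 46), (210, 39), (213, 31), (216, 36), (219, 51), (222, 36), (225, 37), (228, 22), (231, 42), (234, 37), (237, 46), (240, 40), (243, 34), (246, 40), (249, 42), (252, 42), (255, 48), (258, 45), (261, 46), (264, 54), (267, 43), (270, 40), (273, 45), (276, 48), (279, 45), (282, 57), (285, 52), (288, 117), (291, 111), (294, 105), (297, 96)]
190 [255, 255, 255, 255, 255, 255, 255, 255, 255, 255, 129, 34, 42, 33, 36, 43, 43, 39, 27, 48, 39, 43, 42, 42, 42, 42, 43, 33, 43, 37, 42, 39, 46, 39, 39, 39, 40, 36, 42, 42, 33, 40, 36, 36, 34, 40, 37, 30, 39, 43, 43, 39, 43, 37, 36, 42, 33, 31, 31, 36, 37, 40, 25, 24, 180, 255, 255, 255, 255, 255, 255, 255, 255, 255, 255, 255]
200 [255, 255, 255, 255, 255, 255, 255, 166, 27, 37, 34, 43, 39, 39, 46, 33, 42, 39, 33, 33, 34, 36, 31, 36, 25, 39, 40, 31, 30, 36, 37, 30, 42, 40, 30, 34, 28, 42, 45, 36, 31, 30, 34, 34, 36, 37, 42, 40, 34, 37, 43, 33, 33, 31, 28, 33, 30, 36, 33, 36, 24, 34, 31, 34, 31, 43, 31, 16, 255, 255, 255, 255, 255, 255, 255, 255]
210 [255, 255, 255, 255, 255, 255, 192, 46, 39, 46, 39, 45, 36, 43, 48, 42, 39, 51, 42, 42, 52, 46, 40, 51, 49, 49, 43, 42, 39, 46, 43, 43, 52, 42, 45, 39, 45, 42, 36, 39, 40, 37, 37, 37, 39, 39, 43, 48, 45, 39, 45, 42, 43, 42, 43, 43, 49, 42, 43, 48, 33, 46, 40, 45, 39, 100, 114, 96, 91, 255, 255, 255, 255, 255, 255, 255]
0.1486 [ 0.57247306 -0.22894911  0.1486    ]
0.1486 [ 0.57259388 -0.19026295  0.1486    ]
0.1846 [ 0.56267377 -0.22517272  0.1846    ]
0.1846 [ 0.56277179 -0.19378832  0.1846    ]
[ 0.53602881 -0.20241545]
```

>>> arm_command --series '[{"hand":1,"dp":[0.5,0.05,0],"dr":[0,0,0]},{"hand":1,"dp":[0.5,0.05,0],"dr":[0,0,0]},{"hand":1,"dp":[0.49,0.04,0],"dr":[0,0,0]},{"hand":1,"dp":[0,0,0.4],"dr":[0,0,-0.33]},{"hand":1,"dp":[0,0,0.5],"dr":[0,0,0]},{"hand":1,"dp":[0,0,0.5],"dr":[0,0,0]},{"hand":1,"dp":[0,0,0.2],"dr":[0,0,0]},{"hand":1,"dp":[0,0,0],"dr":[0,0,0]},{"hand":1,"dp":[0,0,0],"dr":[0,0,0]}]'

```text
t: 5.65
ee_pos: [0.5237, -0.2016, 0.1185]
eef_rot: [-0.025, 1.0, -0.0, 0.0]
wrist_force: [-0.0, -1.4, -0.5]
opening: 0.0186
grasp_force: 60.2
```

```bash
python3 - <<'E'
from h import *
k=calibration('wrist');s=state();im=camera('wrist')[:,:,::-1]
p=s['ee_pos'];print(s['t'],p,s['eef_rot'],p[:2]@CX-.5257,p[:2]@CY+.2242)
a=np.clip(im[80:330,190:450]*2.2,0,255).astype(np.uint8); b=np.clip(camera('scene')[170:265,215:325,::-1]*1.8,0,255).astype(np.uint8)
cv2.imwrite('pics/w5.png',np.hstack([cv2.resize(a,(460,442)),cv2.resize(b,(340,442))]))
E
```

```text
5.65 [ 0.5236549  -0.20162439  0.11848404] [-2.50428058e-02  9.99686330e-01 -1.61643794e-04  2.70058482e-04] -0.012321708792046415 -0.002316183113916792
```

View pics/w5.png

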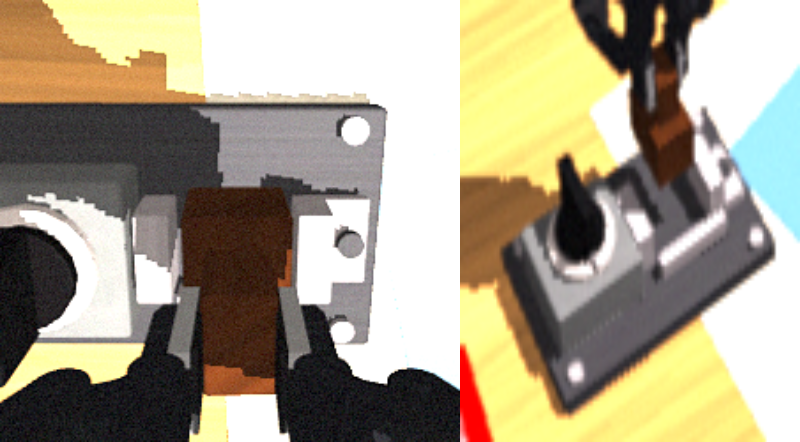

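The blank hangs square between jaw (crop 157,250) and fence (330,250). Lowering.

>>> arm_command --series '[{"hand":1,"dp":[0,0,0.3],"dr":[0,0,0]},{"hand":1,"dp":[0,0,0.3],"dr":[0,0,0]},{"hand":1,"dp":[0,0,0.2],"dr":[0,0,0]},{"hand":1,"dp":[0,0,0.1],"dr":[0,0,0]},{"hand":1,"dp":[0,0,0],"dr":[0,0,0]},{"hand":1,"dp":[0,0,0],"dr":[0,0,0]}]'

```text
t: 6.35
ee_pos: [0.5235, -0.2022, 0.0733]
eef_rot: [-0.025, 1.0, -0.0, 0.0]
wrist_force: [0.3, -0.4, -1.6]
opening: 0.019
grasp_force: 60.3
```

>>> arm_command --series '[{"hand":1,"dp":[0,0,0.03],"dr":[0,0,0]},{"hand":1,"dp":[0,0,0.03],"dr":[0,0,0]},{"hand":1,"dp":[0,0,0],"dr":[0,0,0]}]'

```text
t: 6.65
ee_pos: [0.5231, -0.202, 0.0699]
eef_rot: [-0.025, 1.0, -0.0, 0.0]
wrist_force: [-0.4, -0.7, -1.3]
opening: 0.0186
grasp_force: 60.3
```

>>> arm_command --series '[{"hand":1,"dp":[0,0,0.03],"dr":[0,0,0]},{"hand":1,"dp":[0,0,0.02],"dr":[0,0,0]},{"hand":1,"dp":[0,0,0],"dr":[0,0,0]}]'

```text
t: 6.95
ee_pos: [0.523, -0.202, 0.0671]
eef_rot: [-0.025, 1.0, 0.0, -0.0]
wrist_force: [-0.2, 0.5, -1.6]
opening: 0.0188
grasp_force: 60.3
```

>>> arm_command --series '[{"hand":1,"dp":[0,0,0.02],"dr":[0,0,0]},{"hand":1,"dp":[0,0,0],"dr":[0,0,0]}]'

```text
t: 7.15
ee_pos: [0.5231, -0.2021, 0.0669]
eef_rot: [-0.025, 1.0, -0.0, 0.0]
wrist_force: [-1.8, 0.5, 3.9]
opening: 0.0189
grasp_force: 60.9
```

>>> arm_command --series '[{"hand":1,"dp":[0,0,0.02],"dr":[0,0,0]},{"hand":1,"dp":[0,0,0],"dr":[0,0,0]}]'

```text
t: 7.35
ee_pos: [0.5232, -0.2022, 0.0668]
eef_rot: [-0.025, 1.0, -0.0, 0.0]
wrist_force: [-4.7, 1.0, 13.1]
opening: 0.0187
grasp_force: 62.0
```

On the floor. I'll ease the press and slide toward the stop (tool −x).

>>> arm_command --series '[{"hand":1,"dp":[0,0,-0.025],"dr":[0,0,0]},{"hand":1,"dp":[-0.04,0,0],"dr":[0,0,0]},{"hand":1,"dp":[-0.04,0,0],"dr":[0,0,0]},{"hand":1,"dp":[-0.04,0,0],"dr":[0,0,0]},{"hand":1,"dp":[-0.04,0,0],"dr":[0,0,0]},{"hand":1,"dp":[0,0,0],"dr":[0,0,0]}]'

```text
t: 7.95
ee_pos: [0.5307, -0.2019, 0.0669]
eef_rot: [-0.025, 1.0, -0.0, -0.001]
wrist_force: [-3.6, -1.2, 6.0]
opening: 0.0184
grasp_force: 61.4
```

>>> arm_command --series '[{"hand":1,"dp":[-0.03,0,0],"dr":[0,0,0]},{"hand":1,"dp":[0,0,0],"dr":[0,0,0]}]'

```text
t: 8.15
ee_pos: [0.5321, -0.2019, 0.067]
eef_rot: [-0.025, 1.0, -0.0, -0.001]
wrist_force: [-4.2, -0.9, 7.2]
opening: 0.0187
grasp_force: 61.5
```

>>> arm_command --series '[{"hand":1,"dp":[-0.03,0,0],"dr":[0,0,0]},{"hand":1,"dp":[0,0,0],"dr":[0,0,0]}]'

```text
t: 8.35
ee_pos: [0.5334, -0.2018, 0.067]
eef_rot: [-0.025, 1.0, -0.0, -0.001]
wrist_force: [-3.9, -1.8, 7.5]
opening: 0.0185
grasp_force: 61.5
```

>>> arm_command --series '[{"hand":1,"dp":[-0.02,0,-0.005],"dr":[0,0,0]},{"hand":1,"dp":[0,0,0],"dr":[0,0,0]}]'

```text
t: 8.55
ee_pos: [0.5348, -0.2016, 0.067]
eef_rot: [-0.025, 1.0, -0.0, -0.0]
wrist_force: [-3.2, -1.1, 5.2]
opening: 0.0187
grasp_force: 61.1
```

>>> arm_command --series '[{"hand":1,"dp":[-0.02,0,0],"dr":[0,0,0]},{"hand":1,"dp":[0,0,0],"dr":[0,0,0]}]'

```text
t: 8.75
ee_pos: [0.5357, -0.2015, 0.067]
eef_rot: [-0.025, 1.0, -0.0, -0.0]
wrist_force: [-3.5, -1.6, 5.9]
opening: 0.0185
grasp_force: 61.2
```

>>> arm_command --series '[{"hand":1,"dp":[-0.02,0,0],"dr":[0,0,0]},{"hand":1,"dp":[0,0,0],"dr":[0,0,0]}]'

```text
t: 8.95
ee_pos: [0.5366, -0.2015, 0.067]
eef_rot: [-0.025, 1.0, -0.0, -0.001]
wrist_force: [-4.3, -0.4, 5.8]
opening: 0.0184
grasp_force: 61.3
```

>>> arm_command --series '[{"hand":1,"dp":[-0.02,0,0],"dr":[0,0,0]},{"hand":1,"dp":[0,0,0],"dr":[0,0,0]}]'

```text
t: 9.15
ee_pos: [0.5368, -0.2014, 0.067]
eef_rot: [-0.025, 1.0, -0.0, -0.001]
wrist_force: [-7.1, -2.4, 9.1]
opening: 0.0187
grasp_force: 61.5
```

>>> arm_command --series '[{"hand":1,"dp":[-0.015,0,-0.005],"dr":[0,0,0]},{"hand":1,"dp":[0,0,0],"dr":[0,0,0]}]'

```text
t: 9.35
ee_pos: [0.5369, -0.2014, 0.067]
eef_rot: [-0.025, 1.0, -0.0, -0.002]
wrist_force: [-7.1, -2.1, 8.1]
opening: 0.0188
grasp_force: 61.4
```

Home against the stop. Relaxing and releasing.

>>> arm_command --series '[{"hand":1,"dp":[0.02,0,-0.02],"dr":[0,0,0]},{"hand":1,"dp":[0,0,0],"dr":[0,0,0]},{"hand":0.25,"dp":[0,0,0],"dr":[0,0,0]},{"hand":0.25,"dp":[0,0,0],"dr":[0,0,0]},{"hand":0.25,"dp":[0,0,0],"dr":[0,0,0]},{"hand":0.25,"dp":[0,0,-0.1],"dr":[0,0,0]},{"hand":0.25,"dp":[0,0,-0.3],"dr":[0,0,0]},{"hand":0.25,"dp":[0,0,-0.8],"dr":[0,0,0]},{"hand":0.25,"dp":[0,0,-1],"dr":[0,0,0]},{"hand":0.25,"dp":[0,0,0],"dr":[0,0,0]}]'

```text
t: 10.35
ee_pos: [0.5425, -0.2034, 0.1852]
eef_rot: [-0.025, 1.0, -0.003, 0.006]
wrist_force: [2.0, -0.2, 0.0]
opening: 0.032
grasp_force: 0.0
```

```bash
python3 - <<'E'
from h import *
k=calibration('wrist');s=state();im=camera('wrist')[:,:,::-1];np.save('k6.npy',k,allow_pickle=True)
p=s['ee_pos'];print(s['t'],p,s['eef_rot'],s['opening'],s['wrist_force'])
a=np.clip(im*2.,0,255).astype(np.uint8);cv2.imwrite('pics/w6.png',a)
N=.5257*CX-.2242*CY;
w=lambda x,y,z:[*(N+x*CX+y*CY),z]
print(project('wrist',[w(0,-.085,.107),w(0,-.085,.062),w(.025,-.003,.054),w(-.025,-.003,.054)],k))
E
```

```text
10.35 [ 0.5425086  -0.20344335  0.18522751] [-0.02470355  0.99967313 -0.00314082  0.0057883 ] 0.031992346078103175 [ 1.99658789 -0.16226469  0.04510859]
[[218.58558256 198.06570357]
 [235.42446272 182.33272565]
 [327.64775446 206.10696903]
 [327.83857846 152.81569338]]
```

View pics/w6.png

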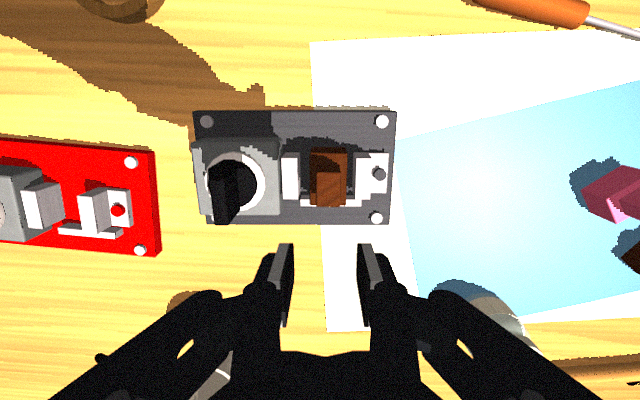

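The blank stands in the nest against the stop (328,180), released. Next is the knob at about (0.540, −0.284), with its wing still along the clamp x.

>>> arm_command --series '[{"hand":0,"dp":[0.03,-0.4,0],"dr":[0,0,0]},{"hand":0,"dp":[0.03,-0.4,0],"dr":[0,0,0]},{"hand":0,"dp":[0.03,-0.4,0],"dr":[0,0,0]},{"hand":0,"dp":[0.03,-0.4,0],"dr":[0,0,0]},{"hand":0,"dp":[0,0,0],"dr":[0,0,0]},{"hand":0,"dp":[0,0,0],"dr":[0,0,0]},{"hand":0,"dp":[0,0,0],"dr":[0,0,0]}]'

```text
t: 11.1
ee_pos: [0.5355, -0.281, 0.1777]
eef_rot: [-0.025, 1.0, 0.0, -0.0]
wrist_force: [0.6, 0.1, -0.5]
opening: 0.0425
grasp_force: 0.0
```

```bash
cat > kn.py <<'E'
from h import *
from scipy.spatial.transform import Rotation as Ro
def kn(name):
    s=state();k=calibration('wrist');im=camera('wrist');cv2.imwrite(f'pics/{name}.png',np.clip(im[:,:,::-1]*2.,0,255).astype(np.uint8))
    np.save(name+'.npy',k,allow_pickle=True)
    p=s['ee_pos'];R=Ro.from_quat(s['eef_rot']).as_matrix();print(s['t'],p,R.round(4).tolist(),s['opening'],s['qpos'].round(3),s['wrist_torque'])
    K=np.array([.53993,-.28362]);t=R.T@np.array([*(K-p[:2]),0]);print('tool delta units',t/.05,'yaw',np.degrees(np.arctan2(-R[1,0],-R[0,0])))
    return im,k
E
python3 - <<'E'
from kn import *
im,k=kn('n1')
m=(im.max(2)<22).astype(np.uint8)
K=np.array([.53993,-.28362])
W=[[*(K+a*CX+b*CY),z] for z in (.107,.072) for a in(-.023,.023) for b in (-.006,.006)]
print(project('wrist',W,k).round(0).tolist())
c=project('wrist',[[*K,.107]],k)[0].astype(int);print(c)
for r in range(c[1]-48,c[1]+44,6): 
    print(r,''.join('#' if v<20 else ('+' if v<60 else '.') for v in im[r,c[0]-50:c[0]+50].max(1)))
E
```

```text
11.1 [ 0.53546734 -0.28096263  0.17768139] [[-0.9988, -0.0491, -0.0008], [-0.0491, 0.9988, 0.0009], [0.0007, 0.0009, -1.0]] 0.04246790163639218 [-0.598  0.417  1.561  0.     1.164 -2.218] [0.02683302 0.04373879 0.01327588]
tool delta units [-0.08653712 -0.05746367 -0.00011556] yaw 2.813138554109688
[[312.0, 186.0], [329.0, 186.0], [313.0, 245.0], [329.0, 245.0], [314.0, 175.0], [328.0, 175.0], [314.0, 227.0], [328.0, 227.0]]
[320 216]
168 .+++#+...........+++++++++++++++++++++++++............+++.+++.................................++++++
174 .+++++...........++++++++++++++..............................................................++.....
180 ..+++++.............+++++...........++###################+++##+..............................++.....
186 ..+++++............+++........+###########################++++++++++#+.......................++.....
192 ..++##+...........++.......+####################++++++++++++++++++++++++#....................+......
198 ...++#+...........++......+###################+++#++++++##+++++#++++++++++..................++......
204 ...+++++...........+......+
[... 318 characters left out ...]
...........+####++#+++++++###.........................................
228 ....++++..................................+###+++++++++++.......................................++..
234 .....+++++++............+...++.+.+..+..+.++#++#+++++++++#+.....+.+..+....++..+..+...................
240 ..........................................+#+#+#+++#++++#...........................................
246 ++++++++####......................................................................................+#
252 ++++++######+.....................................................................................##
258 ++++#########.....................................................................................##
```

Predicted and seen knob agree within about 1 mm. Descending and gripping the wing.

>>> arm_command --series '[{"hand":0,"dp":[-0.09,-0.07,0.4],"dr":[0,0,0]},{"hand":0,"dp":[0,0,0.6],"dr":[0,0,0]},{"hand":0,"dp":[0,0,0.4],"dr":[0,0,0]},{"hand":0,"dp":[0,0,0.2],"dr":[0,0,0]},{"hand":0,"dp":[0,0,0.1],"dr":[0,0,0]},{"hand":0,"dp":[0,0,0],"dr":[0,0,0]},{"hand":0,"dp":[0,0,0],"dr":[0,0,0]}]'

```text
t: 11.85
ee_pos: [0.5411, -0.2851, 0.094]
eef_rot: [-0.025, 1.0, -0.001, 0.001]
wrist_force: [-0.0, 1.0, 0.8]
opening: 0.0426
grasp_force: 0.0
```

```bash
python3 - <<'E'
from kn import *
kn('n2')
E
```

```text
11.85 [ 0.54112764 -0.28505413  0.09404925] [[-0.9988, -0.0494, 0.0013], [-0.0494, 0.9988, -0.001], [-0.0013, -0.0011, -1.0]] 0.042592056453548334 [-0.598  0.521  1.624 -0.     0.995 -2.218] [-0.03649049  0.01963869 -0.01692782]
tool delta units [ 2.25077401e-02  2.98299362e-02 -5.96614163e-05] yaw 2.8293422285406464
```

>>> arm_command --series '[{"hand":0,"dp":[0.02,0.03,0.16],"dr":[0,0,0]},{"hand":0,"dp":[0,0,0.16],"dr":[0,0,0]},{"hand":0,"dp":[0,0,0],"dr":[0,0,0]},{"hand":1,"dp":[0,0,0],"dr":[0,0,0]},{"hand":1,"dp":[0,0,0],"dr":[0,0,0]},{"hand":1,"dp":[0,0,0],"dr":[0,0,0]},{"hand":1,"dp":[0,0,0],"dr":[0,0,0]},{"hand":1,"dp":[0,0,0],"dr":[0,0,0]},{"hand":1,"dp":[0,0,0],"dr":[0,0,0]}]'

```text
t: 12.8
ee_pos: [0.5395, -0.2845, 0.0774]
eef_rot: [-0.025, 1.0, -0.001, 0.0]
wrist_force: [-1.4, -4.6, -1.7]
opening: 0.0112
grasp_force: 59.3
```

```bash
python3 - <<'E'
from kn import *
kn('n3');s=state();print(s['wrist_force'],s['wrist_torque'],s['grasp_force'])
E
```

```text
12.8 [ 0.53954955 -0.28453472  0.07736832] [[-0.9988, -0.0493, 0.0005], [-0.0493, 0.9988, -0.002], [-0.0004, -0.002, -1.0]] 0.011210071256446052 [-5.980e-01  5.410e-01  1.640e+00 -2.000e-03  9.590e-01 -2.217e+00] [-0.82235469  0.22379301  0.00409673]
tool delta units [-8.50149470e-03  1.78971154e-02 -3.22048265e-05] yaw 2.825544507163019
[-1.43291736 -5.22998057 -1.0330226 ] [-0.74179358  0.25653856  0.00283559] 59.28531289100647
```

Centred. Turning clockwise (tool +z), 1.0 rad first.

>>> arm_command --series '[{"hand":1,"dp":[0,-0.02,0],"dr":[0,0,0.67]},{"hand":1,"dp":[0,0,0],"dr":[0,0,0.67]},{"hand":1,"dp":[0,0,0],"dr":[0,0,0.67]},{"hand":1,"dp":[0,0,0],"dr":[0,0,0.67]},{"hand":1,"dp":[0,0,0],"dr":[0,0,0.67]},{"hand":1,"dp":[0,0,0],"dr":[0,0,0.67]},{"hand":1,"dp":[0,0,0],"dr":[0,0,0.67]},{"hand":1,"dp":[0,0,0],"dr":[0,0,0.67]},{"hand":1,"dp":[0,0,0],"dr":[0,0,0.67]},{"hand":1,"dp":[0,0,0],"dr":[0,0,0.67]}]'

```text
t: 13.85
ee_pos: [0.5397, -0.2848, 0.0774]
eef_rot: [0.462, 0.887, -0.0, 0.0]
wrist_force: [0.1, -2.2, -0.0]
opening: 0.0109
grasp_force: 59.4
```

```bash
cat > q.py <<'E'
from h import *
from scipy.spatial.transform import Rotation as Ro
s=state();R=Ro.from_quat(s['eef_rot']).as_matrix()
print(s['t'],s['ee_pos'].round(4),'turned',2.8255*np.pi/180-np.arctan2(-R[1,0],-R[0,0]),'F',s['wrist_force'].round(1),'T',s['wrist_torque'].round(3),'tool F',(R.T@s['wrist_force']).round(1),'j6',s['qpos'][5],s['opening'])
E
python3 q.py
```

```text
13.85 [ 0.5397 -0.2848  0.0774] turned 1.0087260650387355 F [ 0.1 -2.2 -0. ] T [-0.438  0.051  0.209] tool F [-1.9 -1.2  0. ] j6 -1.2094057048020486 0.010912573366803032
```

>>> arm_command --series '[{"hand":1,"dp":[0,0,0],"dr":[0,0,0.67]},{"hand":1,"dp":[0,0,0],"dr":[0,0,0.67]},{"hand":1,"dp":[0,0,0],"dr":[0,0,0.67]},{"hand":1,"dp":[0,0,0],"dr":[0,0,0.67]},{"hand":1,"dp":[0,0,0],"dr":[0,0,0.67]},{"hand":1,"dp":[0,0,0],"dr":[0,0,0.67]}]'

```text
t: 14.45
ee_pos: [0.5397, -0.2849, 0.0774]
eef_rot: [0.704, 0.71, -0.0, 0.001]
wrist_force: [-1.4, -2.8, -0.8]
opening: 0.0112
grasp_force: 59.4
```

```bash
python3 q.py
```

```text
14.45 [ 0.5397 -0.2849  0.0774] turned 1.6116622622515115 F [-1.4 -2.8 -0.8] T [-0.582  0.055  0.236] tool F [-2.8 -1.4  0.8] j6 -0.6064476467273526 0.011150903057406717
```

>>> arm_command --series '[{"hand":1,"dp":[0,0,0],"dr":[0,0,0.4]}]'

```text
t: 14.55
ee_pos: [0.5397, -0.2849, 0.0774]
eef_rot: [0.725, 0.689, -0.0, 0.001]
wrist_force: [-1.5, -2.2, -1.0]
opening: 0.0112
grasp_force: 59.4
```

```bash
python3 q.py
```

```text
14.55 [ 0.5397 -0.2849  0.0774] turned 1.6711599974941065 F [-1.5 -2.2 -1. ] T [-0.575  0.017  0.24 ] tool F [-2.3 -1.4  1. ] j6 -0.5469399410152398 0.011190292220296723
```

>>> arm_command --series '[{"hand":1,"dp":[0,0,0],"dr":[0,0,0.4]}]'

```text
t: 14.65
ee_pos: [0.5397, -0.2849, 0.0774]
eef_rot: [0.745, 0.667, -0.0, 0.001]
wrist_force: [-0.6, -3.8, 0.5]
opening: 0.0109
grasp_force: 59.4
```

```bash
python3 q.py
```

```text
14.65 [ 0.5397 -0.2849  0.0774] turned 1.7300274873523778 F [-0.6 -3.8  0.5] T [-0.58   0.013  0.192] tool F [-3.9 -0.2 -0.5] j6 -0.48804181194596036 0.01093570531447876
```

>>> arm_command --series '[{"hand":1,"dp":[0,0,0],"dr":[0,0,0.4]}]'

```text
t: 14.75
ee_pos: [0.5397, -0.285, 0.0774]
eef_rot: [0.765, 0.645, -0.0, 0.001]
wrist_force: [-2.1, -2.5, -0.4]
opening: 0.011
grasp_force: 59.4
```

```bash
python3 q.py
```

```text
14.75 [ 0.5397 -0.285   0.0774] turned 1.7899828404497824 F [-2.1 -2.5 -0.4] T [-0.511  0.079  0.268] tool F [-2.8 -1.6  0.4] j6 -0.42808838950269784 0.011043117619853049
```

>>> arm_command --series '[{"hand":1,"dp":[0,0,0],"dr":[0,0,0.4]}]'

```text
t: 14.85
ee_pos: [0.5397, -0.285, 0.0774]
eef_rot: [0.784, 0.621, -0.0, 0.001]
wrist_force: [-0.6, -3.9, -0.7]
opening: 0.0109
grasp_force: 59.4
```

```bash
python3 q.py
```

```text
14.85 [ 0.5397 -0.285   0.0774] turned 1.8499516997648089 F [-0.6 -3.9 -0.7] T [-0.575  0.06   0.25 ] tool F [-3.9  0.3  0.7] j6 -0.36810164577088494 0.010891528551354489
```

>>> arm_command --series '[{"hand":1,"dp":[0,0,0],"dr":[0,0,0.4]}]'

```text
t: 14.95
ee_pos: [0.5397, -0.285, 0.0774]
eef_rot: [0.802, 0.598, -0.0, 0.001]
wrist_force: [-1.1, -2.9, -1.0]
opening: 0.0109
grasp_force: 59.4
```

```bash
python3 q.py
```

```text
14.95 [ 0.5397 -0.285   0.0774] turned 1.9099427579972366 F [-1.1 -2.9 -1. ] T [-0.644  0.043  0.245] tool F [-3.1 -0.2  1. ] j6 -0.3081343158806511 0.010894844466488939
```

>>> arm_command --series '[{"hand":1,"dp":[0,0,0],"dr":[0,0,0.4]}]'

```text
t: 15.05
ee_pos: [0.5397, -0.285, 0.0774]
eef_rot: [0.819, 0.573, -0.0, 0.001]
wrist_force: [-1.5, -2.9, -0.3]
opening: 0.0112
grasp_force: 59.5
```

```bash
python3 q.py
```

```text
15.05 [ 0.5397 -0.285   0.0774] turned 1.9699321701279486 F [-1.5 -2.9 -0.3] T [-0.635  0.077  0.301] tool F [-3.3 -0.4  0.3] j6 -0.24811424024694612 0.011176626012407731
```

>>> arm_command --series '[{"hand":1,"dp":[0,0,0],"dr":[0,0,0.4]}]'

```text
t: 15.15
ee_pos: [0.5396, -0.285, 0.0774]
eef_rot: [0.836, 0.549, -0.0, 0.001]
wrist_force: [-0.1, -3.1, -0.5]
opening: 0.0111
grasp_force: 59.6
```

```bash
python3 q.py
```

```text
15.15 [ 0.5396 -0.285   0.0774] turned 2.0296256021611683 F [-0.1 -3.1 -0.5] T [-0.631  0.084  0.42 ] tool F [-2.9  1.1  0.5] j6 -0.18832841137682485 0.01114401973264085
```

>>> arm_command --series '[{"hand":1,"dp":[0,0,0],"dr":[0,0,0.4]}]'

```text
t: 15.25
ee_pos: [0.5396, -0.285, 0.0774]
eef_rot: [0.852, 0.523, -0.0, 0.001]
wrist_force: [-0.9, -3.9, -0.2]
opening: 0.0108
grasp_force: 59.6
```

```bash
python3 q.py
```

```text
15.25 [ 0.5396 -0.285   0.0774] turned 2.089457704876372 F [-0.9 -3.9 -0.2] T [-0.623  0.073  0.536] tool F [-3.8  1.   0.2] j6 -0.12845412070616863 0.0108067591972539
```

>>> arm_command --series '[{"hand":1,"dp":[0,0,0],"dr":[0,0,0.4]}]'

```text
t: 15.35
ee_pos: [0.5396, -0.285, 0.0774]
eef_rot: [0.867, 0.498, -0.0, 0.001]
wrist_force: [-2.1, -2.9, 0.2]
opening: 0.0107
grasp_force: 59.6
```

```bash
python3 q.py
```

```text
15.35 [ 0.5396 -0.285   0.0774] turned 2.1493308881773014 F [-2.1 -2.9  0.2] T [-0.644  0.058  0.526] tool F [-3.6 -0.3 -0.2] j6 -0.06849823949860222 0.010699020961643404
```

>>> arm_command --series '[{"hand":1,"dp":[0,0,0],"dr":[0,0,0.4]}]'

```text
t: 15.45
ee_pos: [0.5396, -0.2851, 0.0774]
eef_rot: [0.882, 0.471, -0.0, 0.001]
wrist_force: [-0.6, -2.3, -0.5]
opening: 0.0114
grasp_force: 59.4
```

```bash
python3 q.py
```

```text
15.45 [ 0.5396 -0.2851  0.0774] turned 2.2093813096867576 F [-0.6 -2.3 -0.5] T [-0.622  0.169  0.374] tool F [-2.3  0.8  0.5] j6 -0.00848181489350017 0.01141202787917318
```

The ratchet is slipping, with its first torque peak at about 2.12 rad. Next peaks are expected near 2.51 and 2.90.

>>> arm_command --series '[{"hand":1,"dp":[0,0,0],"dr":[0,0,0.4]}]'

```text
t: 15.55
ee_pos: [0.5396, -0.285, 0.0774]
eef_rot: [0.896, 0.445, -0.0, 0.001]
wrist_force: [-2.0, -3.2, 0.1]
opening: 0.0107
grasp_force: 59.5
```

```bash
python3 q.py
```

```text
15.55 [ 0.5396 -0.285   0.0774] turned 2.2695397869979783 F [-2.  -3.2  0.1] T [-0.67   0.147  0.368] tool F [-3.8  0.4 -0.1] j6 0.05169724906676316 0.010701074988208194
```

>>> arm_command --series '[{"hand":1,"dp":[0,0,0],"dr":[0,0,0.5]},{"hand":1,"dp":[0,0,0],"dr":[0,0,0.5]}]'

```text
t: 15.75
ee_pos: [0.5396, -0.2851, 0.0774]
eef_rot: [0.927, 0.376, -0.0, 0.001]
wrist_force: [-2.0, -3.7, 0.0]
opening: 0.0113
grasp_force: 59.6
```

```bash
python3 q.py
```

```text
15.75 [ 0.5396 -0.2851  0.0774] turned 2.4200648859072293 F [-2.  -3.7  0. ] T [-0.71   0.198  0.363] tool F [-4.   1.3 -0. ] j6 0.20223661855873543 0.011330596767644634
```

>>> arm_command --series '[{"hand":1,"dp":[0,0,0],"dr":[0,0,0.5]}]'

```text
t: 15.85
ee_pos: [0.5396, -0.2851, 0.0774]
eef_rot: [0.94, 0.341, -0.0, 0.001]
wrist_force: [-1.7, -3.3, 0.0]
opening: 0.0112
grasp_force: 59.6
```

```bash
python3 q.py
```

```text
15.85 [ 0.5396 -0.2851  0.0774] turned 2.494924820754128 F [-1.7 -3.3  0. ] T [-0.688  0.177  0.513] tool F [-3.4  1.4 -0. ] j6 0.27711966341972155 0.0111633584782025
```

>>> arm_command --series '[{"hand":1,"dp":[0,0,0],"dr":[0,0,0.5]}]'

```text
t: 15.95
ee_pos: [0.5395, -0.2851, 0.0774]
eef_rot: [0.952, 0.306, -0.0, 0.001]
wrist_force: [-1.3, -3.8, -0.9]
opening: 0.0111
grasp_force: 59.5
```

```bash
python3 q.py
```

```text
15.95 [ 0.5395 -0.2851  0.0774] turned 2.5698304941527077 F [-1.3 -3.8 -0.9] T [-0.748  0.122  0.449] tool F [-3.3  2.3  0.9] j6 0.3520884109580302 0.011141522836080473
```

>>> arm_command --series '[{"hand":1,"dp":[0,0,0],"dr":[0,0,0.5]}]'

```text
t: 16.05
ee_pos: [0.5395, -0.2851, 0.0774]
eef_rot: [0.963, 0.27, -0.0, 0.001]
wrist_force: [-0.5, -3.5, -1.0]
opening: 0.0113
grasp_force: 59.5
```

```bash
python3 q.py
```

```text
16.05 [ 0.5395 -0.2851  0.0774] turned 2.6449863581103346 F [-0.5 -3.5 -1. ] T [-0.663  0.215  0.345] tool F [-2.3  2.7  1. ] j6 0.4271701625721069 0.011341954525708364
```

>>> arm_command --series '[{"hand":1,"dp":[0,0,0],"dr":[0,0,0.5]},{"hand":1,"dp":[0,0,0],"dr":[0,0,0.5]},{"hand":1,"dp":[0,0,0],"dr":[0,0,0.5]}]'

```text
t: 16.35
ee_pos: [0.5395, -0.2851, 0.0774]
eef_rot: [0.987, 0.16, -0.0, 0.001]
wrist_force: [-1.3, -3.9, -0.2]
opening: 0.0108
grasp_force: 59.7
```

```bash
python3 q.py
```

```text
16.35 [ 0.5395 -0.2851  0.0774] turned 2.8699362108815993 F [-1.3 -3.9 -0.2] T [-0.697  0.245  0.502] tool F [-2.5  3.3  0.2] j6 0.6521879560679519 0.010782706126525194
```

>>> arm_command --series '[{"hand":1,"dp":[0,0,0],"dr":[0,0,0.5]},{"hand":1,"dp":[0,0,0],"dr":[0,0,0]}]'

```text
t: 16.55
ee_pos: [0.5395, -0.2851, 0.0774]
eef_rot: [0.992, 0.124, -0.0, 0.001]
wrist_force: [-2.0, -4.2, 0.5]
opening: 0.0112
grasp_force: 59.6
```

```bash
python3 q.py
```

```text
16.55 [ 0.5395 -0.2851  0.0774] turned 2.9428341066037045 F [-2.  -4.2  0.5] T [-0.847  0.319  0.357] tool F [-3.   3.6 -0.5] j6 0.7249414018475989 0.011217657607776026
```

Three torque peaks have passed. Letting go of the knob and rising.

>>> arm_command --series '[{"hand":0.2,"dp":[0,0,0],"dr":[0,0,0]},{"hand":0.2,"dp":[0,0,0],"dr":[0,0,0]},{"hand":0.2,"dp":[0,0,0],"dr":[0,0,0]},{"hand":0.2,"dp":[0,0,-0.2],"dr":[0,0,0]},{"hand":0.2,"dp":[0,0,-0.6],"dr":[0,0,0]},{"hand":0.2,"dp":[0,0,-1],"dr":[0,0,0]},{"hand":0.2,"dp":[0,0,-1],"dr":[0,0,0]},{"hand":0.2,"dp":[0,0,0],"dr":[0,0,0]},{"hand":0.2,"dp":[0,0,0],"dr":[0,0,0]}]'

```text
t: 17.45
ee_pos: [0.5404, -0.2847, 0.2195]
eef_rot: [0.992, 0.124, 0.002, 0.001]
wrist_force: [-0.4, 0.3, 0.1]
opening: 0.0342
grasp_force: 0.0
```

```bash
python3 - <<'E'
from kn import *
im,k=kn('f1')
c=project('wrist',[[.53993,-.28362,.065]],k)[0].round().astype(int);print(c)
a=np.clip(im[:,:,::-1]*2.2,0,255).astype(np.uint8)
x0=max(0,c[0]-160);y0=max(0,c[1]-75);A=a[y0:y0+150,x0:x0+220]
b=np.clip(camera('scene')[170:260,220:320,::-1]*1.8,0,255).astype(np.uint8)
cv2.imwrite('pics/f1c.png',np.hstack([cv2.resize(A,(520,355),interpolation=cv2.INTER_CUBIC),cv2.resize(b,(280,355))])); print(x0,y0)
E
```

```text
17.45 [ 0.54042538 -0.28471832  0.21948482] [[0.9694, 0.2456, 0.0036], [0.2456, -0.9694, -0.0023], [0.003, 0.0031, -1.0]] 0.03417317415326267 [-0.598  0.382  1.504  0.     1.251  0.725] [ 0.03344019  0.04282081 -0.06494894]
tool delta units [-4.20879273e-03 -2.37269293e-02 -8.62156820e-05] yaw -165.78162483537702
[323 184]
163 109
```

View pics/f1c.png

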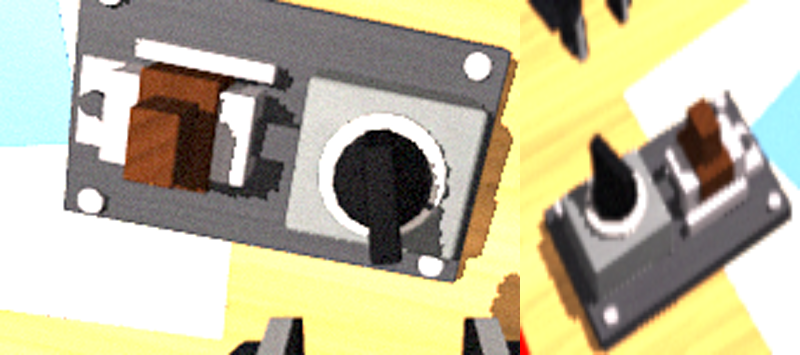

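The blank (175,130 in the crop) is clamped between fence (105,110) and jaw (235,145), against the stop lip (205,62). The wing stayed where it was left (383,200) and the gripper is clear. Handing in.

```bash
python3 -c "
from cell import *
print(close_job())"
```

```text
the job is handed in; nothing more can be done
None
```

The job is handed in: the tenoned blank stands clamped against the end stop and the gripper is clear. I turned the knob until the wrist torque passed three ratchet peaks, so about two to three clicks; I counted them from torque, not from the marks.

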